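Put the coloured T-slot stops away in their bins

TASK

Clear the finished set-up: put the three T-slot stops with coloured knobs away, each standing upright on the floor of the bin of its own colour. One of them is still caught in the aluminium T-slot rail: slide it along the slot to the rail's open end and lift it out there. Leave the two stops with black knobs standing where they are.

Things in the scene. Friction and masses are not known exactly. Their poses are not given: they have to be found in the camera images.
- stop_red: T-slot stop with a red knob, standing upright on the bench or in the rail. 64 mm tall: round steel foot 34 mm across and 8 mm high (z 0 to 8 mm), thin neck 14 mm across (z 8 to 25 mm), collar 24 mm across (z 25 to 34 mm), on top a round upright red knob 28 mm across (z 34 to 64 mm). Origin at the centre of the underside, z up; round, so its yaw means nothing. About 0.12 kg.
- stop_yellow: T-slot stop with a yellow knob, standing upright on the bench or in the rail. 64 mm tall: round steel foot 34 mm across and 8 mm high (z 0 to 8 mm), thin neck 14 mm across (z 8 to 25 mm), collar 24 mm across (z 25 to 34 mm), on top a round upright yellow knob 28 mm across (z 34 to 64 mm). Origin at the centre of the underside, z up; round, so its yaw means nothing. About 0.12 kg.
- stop_blue: T-slot stop with a blue knob, standing upright on the bench or in the rail. 64 mm tall: round steel foot 34 mm across and 8 mm high (z 0 to 8 mm), thin neck 14 mm across (z 8 to 25 mm), collar 24 mm across (z 25 to 34 mm), on top a round upright blue knob 28 mm across (z 34 to 64 mm). Origin at the centre of the underside, z up; round, so its yaw means nothing. About 0.12 kg.
- stop_black_a: T-slot stop with a black knob, standing in the rail near its closed end; it stays. 64 mm tall: round steel foot 34 mm across and 8 mm high (z 0 to 8 mm), thin neck 14 mm across (z 8 to 25 mm), collar 24 mm across (z 25 to 34 mm), on top a round upright black knob 28 mm across (z 34 to 64 mm). Origin at the centre of the underside, z up; round, so its yaw means nothing. About 0.12 kg.
- stop_black_b: T-slot stop with a black knob, standing on the open bench; it stays. 64 mm tall: round steel foot 34 mm across and 8 mm high (z 0 to 8 mm), thin neck 14 mm across (z 8 to 25 mm), collar 24 mm across (z 25 to 34 mm), on top a round upright black knob 28 mm across (z 34 to 64 mm). Origin at the centre of the underside, z up; round, so its yaw means nothing. About 0.12 kg.
- bin_red: Open square red plastic bin, 70 x 70 x 26 mm high, fixed to the bench; walls 3 mm, so 64 x 64 mm inside, inner floor 3 mm above the bench. Origin at the centre of its underside, x and y along its sides, z up.
- bin_yellow: Open square yellow plastic bin, 70 x 70 x 26 mm high, fixed to the bench; walls 3 mm, so 64 x 64 mm inside, inner floor 3 mm above the bench. Origin at the centre of its underside, x and y along its sides, z up.
- bin_blue: Open square blue plastic bin, 70 x 70 x 26 mm high, fixed to the bench; walls 3 mm, so 64 x 64 mm inside, inner floor 3 mm above the bench. Origin at the centre of its underside, x and y along its sides, z up.
- rail: Fixed aluminium T-slot rail, 200 x 60 x 20 mm plus an 8 mm black end plate. Origin mid-length at bench level, x along the slot: open end at x = +100 mm, end at -100 mm shut by the plate. Channel 40 mm wide, 12 mm high, under lips (z 12 to 20 mm) that leave a 20 mm gap. No floor: a stop in it stands on the bench, foot caught under the lips with 3 mm of play to each side and 4 mm upward, knob above the rail.
- rail_mouth (a point): Middle of the rail's open end at bench level (rail x = +100 mm); axes as the rail's, x pointing out of the slot. A stop can be lifted only when its foot is wholly out, its centre more than 17 mm beyond this point; the bench there is free.

How it is judged (in metres and radians):
At the end, for the whole second after the job is handed in: The red, yellow and blue stops each stand upright (within 0.12 rad), released and at rest, on the floor of the bin of their own colour (centre within 18 mm of the bin's centre along each side, i.e. anywhere on its floor). Both black stops stand upright within 15 mm of where they were (x of stop_red in the frame of bin_red between -0.018 and 0.018 m and y of stop_red in the frame of bin_red between -0.018 and 0.018 m and z of stop_red in the frame of bin_red below 0.007 m and angle between each of stop_red, stop_yellow, stop_blue, stop_black_a, stop_black_b's own z axis and vertical below 0.12 rad and linear speed of each of stop_red, stop_yellow, stop_blue below 0.02 m/s and x of stop_yellow in the frame of bin_yellow between -0.018 and 0.018 m and y of stop_yellow in the frame of bin_yellow between -0.018 and 0.018 m and z of stop_yellow in the frame of bin_yellow below 0.007 m and x of stop_blue in the frame of bin_blue between -0.018 and 0.018 m and y of stop_blue in the frame of bin_blue between -0.018 and 0.018 m and z of stop_blue in the frame of bin_blue below 0.007 m and distance of each of stop_black_a, stop_black_b from where it was at the start of the episode below 0.015 m); the robot touches nothing.
It fails at once if a black-knobbed stop is shifted by more than 30 mm or knocked over (distance of any of stop_black_a, stop_black_b from where it was at the start of the episode above 0.03 m or angle between any of stop_black_a, stop_black_b's own z axis and vertical above 0.5 rad).
It also fails if it takes over 88 s, if anything falls off the work surface, if the arm or the gripper's body presses on something with over 40 N, if the wrist force passes 120 N, or if a joint passes its speed limit or range.

ROBOT

A 6-joint arm with a two-finger parallel gripper is mounted at the origin on a cart in front of the work surface, level with it; the furniture and walls round the work are solid. World frame = base frame: x ahead of the robot, y to its left, z up, the work surface at z = 0. Lengths are in mm, angles in rad, forces in N, time in s.
With the tool pointing down it reaches from about 350 to 975 mm from the base axis. Payload 7.1 kg.
Tool frame: the origin (TCP) lies at the very end of the fingers, on their centre line; the grasp point (between the pads) lies ctrl.hold_point_z behind it (ctrl.hold_point_z is the distance from the TCP to the grasp point, in mm); z points along the fingers, y is the line along which they close (so a half turn about z gives the same grasp; the last joint's range is limited). The gripper opens to 88 mm and grips with 3 to 60 N. Pads are 20 mm wide; open, the fingers measure 115 mm over their backs; the gripper's body (75 mm by 178 mm) begins 61 mm behind the grasp point.
Start: joints at [1.151, 0.423, 1.63, -0, 1.089, -0.019], TCP at [243.815, 575.464, 222.675] pointing down, gripper open.
Joint ranges: [-3, 3], [-0.9, 2.11], [0.09, 2.58], [-1.31, 4.45], [0.11, 2.69], [-2.54, 2.54]. Speed limits (rad/s): [2.39, 2.39, 3.01, 3.14, 3.14, 3.14].

INTERFACE

Orientations are given as a rotation vector (axis times angle).
In Python, from workcell import ctrl gives the robot as it stands. The module is installed in compiled form; this text tells all that it offers.
- The arm moves only by the shell command python3 -m creep 'ROWS'. ROWS is JSON, a list of rows, each an object with "translation": the shift along the tool's x, y, z in mm, a list of three; "angular": the turn, a rotation vector about the tool's x, y, z in rad, a list of three; "jaw": the opening, from 0 (shut) to 1 (fully open). A call has exactly 8 rows; each row is the pose to reach, as a shift and turn from the pose commanded when the call began, along the tool's axes at that moment; what a row does not reach only later rows make up. A row lasts 1/8 s, in which the tool goes at most 62.5 mm and 10.7 degrees, less where a joint would pass 70% of its speed; a pose out of reach is approached as far as the arm can. A call with a gripper value outside its range is refused whole. The fingers move at their own pace and stop on an object; the grip force is fixed at half the most. Time passes only in rows, so rows that repeat a pose let the fingers close, or fill a call up. It gives the time, the measured TCP pose, the force, the opening and the grip force at its end, in the units of the state.
- ctrl.get_obs(): the state, without advancing time (a new reading comes with each control period).
- ctrl.get_image(name): name is "scene" or "top" or "wrist"; returns the picture (384x512x3 uint8, red, green, blue); there is no depth.
- ctrl.camera_info(name): a dict with "camera_matrix" (3x3 intrinsics, pixels), "world_from_camera" (4x4, takes a point from camera to world coordinates). Camera axes: x right, y up, looking along -z (the intrinsics and any distortion apply to the point x, -y, -z); pixel columns grow to the right and rows downward; lengths in mm; the calibration is good to about 2 mm. The wrist camera is an equidistant fisheye: a pixel r from the principal point sees the ray r / f radians off the axis. A picture is of the moment at which its call begins: read the wrist's pose just before it. camera_info takes no time and is no camera call; for the wrist camera it gives the pose at the moment of the call.
- ctrl.close_job(): hands the job in; it is judged then, once.
Trained networks look in the newest picture that a camera, given by its name, has taken for a name from the list of things; names that differ only in an ending like _2 or _b are one class to them, and where a whole thing is asked for, a point or a joint stands for the part that bears it (a point fixed in the world has none). Each returns a list of dicts, best first, with "score" (0 to 1); they miss things now and then, are a little off and sometimes report something else, mostly with a low value. They report only what shows in the picture. A call takes as long as a camera call.
- ctrl.look_for(camera, label): "rect" ([left, top, right, bottom] in pixels, round what is visible of it).
The state is a dict: "t": time; "qpos": joint angles; "qvel": joint speeds; "joint_torque": joint torques, N m; "ee_pos": TCP position; "orientation": TCP orientation; "ft_force": force on the tool from outside, world axes, zero at the start; "moment": the same for the moment, N m; "width": finger opening in mm; "grasp_force": force on a finger pad.
Only numpy, scipy, OpenCV 4.12 (cv2) and the standard library are available. Lean on these libraries where they do the work, as an engineer would, in place of code of your own. Each camera call takes 0.05 s, during which the arm holds its last target. There are 200 camera calls.

## Working session

There is one attempt and no reset: what is moved stays moved. The work goes in short steps, Python scripts to look and compute and a shell command to move; the robot and the scene stay as the last step left them, time stands still between calls to the robot, and variables do not carry over. Pictures are saved under pics/ and viewed, at most 14 in all, crops included, and the job is handed in when it is done.

```bash
mkdir -p pics
cat > h.py <<'E'
import numpy as np, cv2
from workcell import ctrl
from scipy.spatial.transform import Rotation as R
def snap(cam,fn):
    info=ctrl.camera_info(cam); im=ctrl.get_image(cam)
    cv2.imwrite('pics/'+fn,im[:,:,::-1]); return im,info
def ray(info,u,v,fish=False):
    K=np.array(info["camera_matrix"]);T=np.array(info["world_from_camera"])
    x=(u-K[0,2])/K[0,0];y=(v-K[1,2])/K[1,1]
    if fish:
        r=np.hypot(x,y); s=np.sin(r)/max(r,1e-9); d=np.array([x*s,-y*s,-np.cos(r)])
    else: d=np.array([x,-y,-1.])
    d=T[:3,:3]@d; return T[:3,3],d/np.linalg.norm(d)
def atz(o,d,z): return o+d*(z-o[2])/d[2]
def tri(o1,d1,o2,d2):
    A=np.stack([d1,-d2],1); s=np.linalg.lstsq(A,o2-o1,rcond=None)[0]
    p,q=o1+s[0]*d1,o2+s[1]*d2; return (p+q)/2,np.linalg.norm(p-q)
E
python3 - <<'E'
from h import *
for c in ("scene","top","wrist"):
    im,info=snap(c,c+'0.png'); print(c,np.round(info["camera_matrix"],1).tolist(),np.round(info["world_from_camera"],3).tolist(), {k:info[k] for k in info if k not in("camera_matrix","world_from_camera")})
    for l in ("stop_red","stop_yellow","stop_blue","stop_black_a","bin_red","bin_yellow","bin_blue","rail"):
        print(l,[(np.round(r["rect"]).astype(int).tolist(),round(r["score"],2)) for r in ctrl.look_for(c,l)][:3])
o=ctrl.get_obs();print(o["t"],o["orientation"],ctrl.hold_point_z,o["width"])
E
```

```text
scene [[464.6, 0.0, 256.7], [0.0, 464.6, 187.6], [0.0, 0.0, 1.0]] [[0.793, 0.318, -0.519, -69.923], [-0.609, 0.419, -0.674, -757.189], [0.003, 0.851, 0.526, 642.286], [0.0, 0.0, 0.0, 1.0]] {}
stop_red [([194, 167, 208, 195], 0.65)]
stop_yellow [([248, 178, 316, 220], 0.53), ([268, 179, 284, 202], 0.52)]
stop_blue [([236, 195, 251, 225], 0.53)]
stop_black_a [([267, 230, 283, 262], 0.67), ([292, 165, 307, 189], 0.46)]
bin_red [([151, 152, 182, 178], 0.92)]
bin_yellow [([321, 232, 368, 272], 0.91)]
bin_blue [([187, 134, 217, 160], 0.91)]
rail [([248, 178, 315, 220], 0.9)]
top [[349.1, 0.0, 262.6], [0.0, 349.1, 189.5], [0.0, 0.0, 1.0]] [[-0.012, 0.988, -0.152, 408.14], [-1.0, -0.008, 0.029, 40.517], [0.027, 0.152, 0.988, 912.817], [0.0, 0.0, 0.0, 1.0]] {}
stop_red [([205, 226, 224, 240], 0.47)]
stop_yellow [([269, 178, 279, 196], 0.48)]
stop_blue [([274, 222, 285, 234], 0.67)]
stop_black_a [([329, 231, 345, 243], 0.59), ([262, 142, 274, 160], 0.56)]
bin_red [([134, 227, 164, 255], 0.59)]
bin_yellow [([356, 178, 386, 210], 0.9)]
bin_blue [([121, 166, 157, 199], 0.73)]
rail [([254, 135, 292, 216], 0.56)]
wrist [[297.3, 0.0, 253.0], [0.0, 297.3, 190.6], [0.0, 0.0, 1.0]] [[0.39, -0.885, -0.255, 174.636], [0.921, 0.374, 0.11, 604.81], [-0.002, -0.278, 0.961, 385.028], [0.0, 0.0, 0.0, 1.0]] {}
stop_red []
stop_yellow []
stop_blue []
stop_black_a []
bin_red [([143, 312, 176, 345], 0.95)]
bin_yellow []
bin_blue []
rail []
1.35 [-6.25331792e-01 -3.07870199e+00  1.37602311e-04] 18.700000000000003 87.7851454483895
```

```bash
cd pics; ls; python3 -c "
import cv2,numpy as np
a=[cv2.imread(c+'0.png') for c in('scene','top','wrist')]
cv2.imwrite('a0.png',cv2.resize(a[1],(800,600),interpolation=cv2.INTER_CUBIC))
cv2.imwrite('b0.png',cv2.resize(a[0],(800,600),interpolation=cv2.INTER_CUBIC))"
```

```text
scene0.png
top0.png
wrist0.png
```

View pics/a0.png

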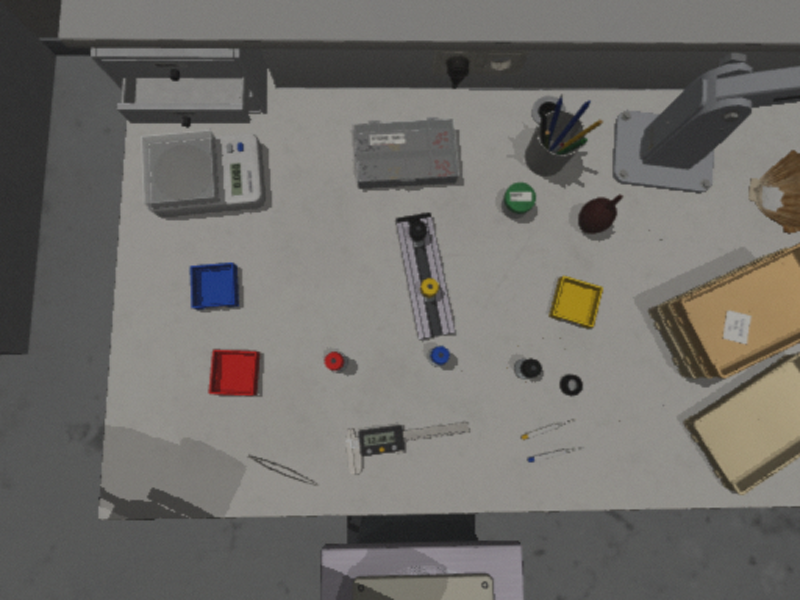

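View pics/b0.png

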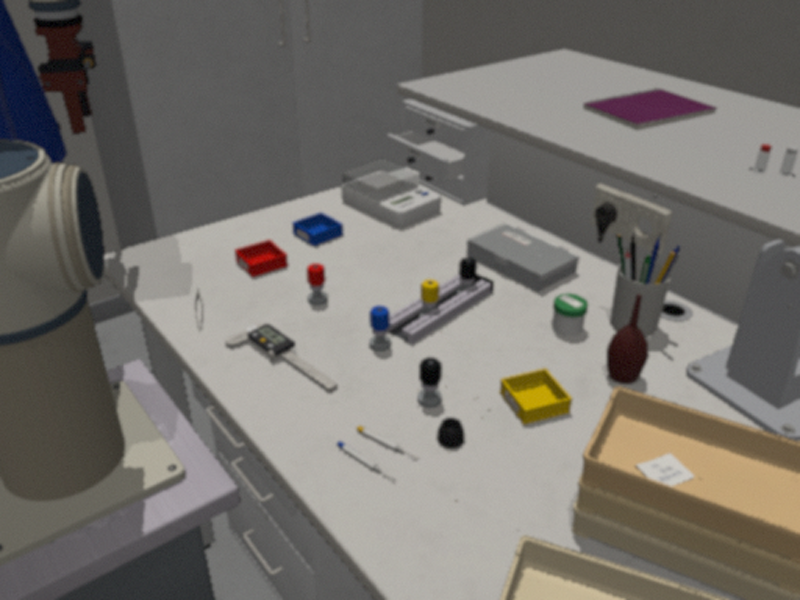

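```bash
cat > meas.py <<'E'
from h import *
def blobs(im,name):
    h=cv2.cvtColor(im,cv2.COLOR_RGB2HSV)
    rng={'red':[((0,120,60),(8,255,255)),((172,120,60),(180,255,255))],'yellow':[((18,120,90),(35,255,255))],'blue':[((100,110,50),(125,255,255))]}[name]
    m=sum(cv2.inRange(h,a,b) for a,b in rng)
    n,_,s,c=cv2.connectedComponentsWithStats(m)
    return [(s[i].tolist(),c[i].round(1).tolist()) for i in range(1,n) if s[i][4]>15]
E
python3 - <<'E'
from meas import *
for c in('scene','top'):
    im=cv2.imread(f'pics/{c}0.png')[:,:,::-1]; info=ctrl.camera_info(c)
    for n in('red','yellow','blue'):
        for s,cc in blobs(im,n):
            o,d=ray(info,*cc); print(c,n,s,cc,atz(o,d,49).round(),atz(o,d,10).round())
E
```

```text
scene red [151, 154, 32, 23, 475] [167.5, 164.8] [399. 236.  49.] [429. 302.  10.]
scene red [197, 169, 10, 14, 121] [201.8, 175.3] [442. 135.  49.] [475. 193.  10.]
scene yellow [421, 166, 7, 12, 19] [424.4, 171.7] [ 908. -196.   49.] [ 972. -159.   10.]
scene yellow [270, 179, 11, 15, 138] [274.7, 185.9] [556. -17.  49.] [597.  32.  10.]
scene yellow [321, 236, 44, 35, 1004] [343.2, 252.9] [ 503. -295.   49.] [ 541. -265.   10.]
scene blue [0, 0, 42, 104, 1962] [14.5, 61.6] [ 314. 1453.   49.] [ 339. 1599.   10.]
scene blue [188, 137, 30, 20, 363] [203.9, 146.0] [534. 272.  49.] [573. 340.  10.]
scene blue [414, 155, 7, 25, 45] [417.0, 167.0] [ 914. -169.   49.] [ 979. -131.   10.]
scene blue [238, 196, 11, 16, 140] [242.7, 203.4] [449. -32.  49.] [483.  16.  10.]
top red [134, 224, 32, 29, 855] [149.4, 238.1] [424. 292.  49.] [425. 304.  10.]
top red [208, 225, 12, 12, 104] [213.5, 230.7] [440. 137.  49.] [441. 142.  10.]
top yellow [352, 177, 34, 32, 667] [368.5, 192.8] [ 531. -251.   49.] [ 536. -265.   10.]
top yellow [269, 178, 12, 11, 95] [274.6, 183.2] [557. -15.  49.] [564. -17.  10.]
top blue [122, 168, 31, 30, 803] [136.5, 182.4] [562. 329.  49.] [568. 342.  10.]
top blue [276, 222, 12, 11, 94] [281.3, 227.0] [447. -29.  49.] [449. -33.  10.]
```

The top view shows red at (335,361), yellow in the rail at (429,288), blue just beyond the rail mouth at (440,355) and black at (418,231) and (530,369). The bins are at (235,372) red, (215,287) blue and (577,302) yellow, in 800x600 pixels. The two views agree on the colours' places. Blue stands in front of the mouth, so it has to go first.

```bash
cat >> h.py <<'E'
def plan(p,yaw=None):
    ob=ctrl.get_obs(); Rt=R.from_rotvec(ob["orientation"]); x=Rt.as_matrix()[:,0]
    d=Rt.inv().apply(np.array(p)-ob["ee_pos"]); out=[d.round(1).tolist()]
    if yaw is not None:
        a=np.radians(yaw); X=np.array([np.cos(a),np.sin(a),0]); Z=np.array([0,0,-1.]); G=np.stack([X,np.cross(Z,X),Z],1)
        out.append((Rt.inv()*R.from_matrix(G)).as_rotvec().round(3).tolist())
    print('TCP',np.round(ob["ee_pos"],1),'yaw',np.degrees(np.arctan2(x[1],x[0])).round(1),'t',round(ob["t"],2),'shift',*out)
E
python3 - <<'E'
from meas import *
I={}
for c in('scene','top'):
    im=cv2.imread(f'pics/{c}0.png')[:,:,::-1]; I[c]=ctrl.camera_info(c)
P={'red':((201.8,175.3),(213.5,230.7)),'yellow':((274.7,185.9),(274.6,183.2)),'blue':((242.7,203.4),(281.3,227.0)),
'binred':((167.5,164.8),(149.4,238.1)),'biny':((343.2,252.9),(368.5,192.8)),'binb':((203.9,146),(136.5,182.4))}
for k,(a,b) in P.items():
    p,e=tri(*ray(I['scene'],*a),*ray(I['top'],*b)); print(k,p.round(1),e.round(1))
for u,v in((400,217),(430,213),(420,339),(454,333),(530,368)): 
    o,d=ray(I['top'],u*.64,v*.64); print((u,v),atz(o,d,20).round())
plan((470,-20,222),190)
E
```

```text
red [441.2 136.6  48.3] 2.5
yellow [557.5 -15.   47.6] 0.4
blue [448.3 -30.2  48. ] 2.4
binred [426.8 302.   10.9] 5.1
biny [ 537.6 -265.4   11.2] 3.6
binb [570.7 340.6  10.6] 5.3
(400, 217) [681.  31.  20.]
(430, 213) [688. -20.  20.]
(420, 339) [475.  -0.  20.]
(454, 333) [484. -56.  20.]
(530, 368) [ 425. -179.   20.]
TCP [243.8 575.5 222.6] yaw 157.0 t 1.35 shift [-440.6, -460.0, 0.7] [-0.0, -0.0, -0.575]
```

```bash
python3 -m creep '[{"translation":[-20,-21,0],"angular":[0,0,-0.03],"jaw":1},{"translation":[-58,-60,0],"angular":[0,0,-0.1],"jaw":1},{"translation":[-96,-100,0],"angular":[0,0,-0.2],"jaw":1},{"translation":[-134,-140,0],"angular":[0,0,-0.3],"jaw":1},{"translation":[-172,-180,0],"angular":[0,0,-0.4],"jaw":1},{"translation":[-210,-220,0],"angular":[0,0,-0.48],"jaw":1},{"translation":[-240,-250,0],"angular":[0,0,-0.55],"jaw":1},{"translation":[-255,-265,0],"angular":[0,0,-0.575],"jaw":1}]'
python3 - <<'E'
from h import *
snap('wrist','w1.png')
plan((470,-20,222),190)
E
```

```text
t: 2.35
ee_pos: [375.8, 230.2, 222.9]
orientation: [-0.272, 3.129, 0.0]
ft_force: [-0.1, 0.2, 0.6]
width: 88.0
grasp_force: 0.0
TCP [376.1 229.2 222.9] yaw -170.0 t 2.4 shift [-49.2, -261.7, 1.1] [-0.001, 0.0, -0.0]
```

```bash
python3 -m creep '[{"translation":[-6,-30,0],"angular":[0,0,0],"jaw":1},{"translation":[-14,-75,0],"angular":[0,0,0],"jaw":1},{"translation":[-22,-120,0],"angular":[0,0,0],"jaw":1},{"translation":[-30,-165,0],"angular":[0,0,0],"jaw":1},{"translation":[-40,-210,0],"angular":[0,0,0],"jaw":1},{"translation":[-46,-245,0],"angular":[0,0,0],"jaw":1},{"translation":[-49,-262,0],"angular":[0,0,0],"jaw":1},{"translation":[-49,-262,0],"angular":[0,0,0],"jaw":1}]'
python3 - <<'E'
from meas import *
im,info=snap('wrist','w2.png')
for n in('red','yellow','blue'):
    for s,cc in blobs(im,n):
        o,d=ray(info,*cc,True); print(n,s,cc,atz(o,d,49).round(1),atz(o,d,12).round(1))
cv2.imwrite('pics/w2b.png',cv2.resize(cv2.imread('pics/w2.png'),(800,600),interpolation=cv2.INTER_CUBIC))
E
```

```text
t: 3.4
ee_pos: [469.0, -17.7, 222.6]
orientation: [0.271, -3.13, -0.0]
ft_force: [0.0, 0.7, -0.7]
width: 87.8
grasp_force: 0.0
red [435, 151, 51, 56, 1876] [459.7, 178.7] [424.1 265.6  49. ] [427.3 298.3  12. ]
red [366, 161, 28, 27, 510] [379.7, 173.6] [442.2 135.2  49. ] [447.5 153.5  12. ]
yellow [155, 34, 7, 5, 33] [158.0, 36.0] [ 327.  -154.3   49. ] [ 319.5 -167.8   12. ]
yellow [338, 49, 6, 6, 33] [340.4, 51.4] [310.7  54.9  49. ] [301.4  64.4  12. ]
yellow [54, 155, 55, 65, 2194] [79.7, 187.1] [ 525.3 -242.1   49. ] [ 539.6 -265.3   12. ]
yellow [232, 228, 23, 29, 501] [243.0, 241.7] [558.3 -15.8  49. ] [576.2 -14.1  12. ]
yellow [410, 287, 4, 10, 21] [411.4, 291.5] [607.7 252.5  49. ] [631.1 283.7  12. ]
yellow [96, 303, 6, 11, 21] [97.6, 308.1] [ 725.1 -225.4   49. ] [ 761.4 -246.7   12. ]
blue [154, 8, 7, 6, 32] [157.1, 10.3] [ 294.9 -162.1   49. ] [ 283.9 -176.5   12. ]
blue [233, 142, 25, 27, 474] [245.2, 154.9] [450.3 -30.9  49. ] [456.4 -30.9  12. ]
blue [434, 241, 20, 10, 129] [441.9, 245.9] [526.4 274.6  49. ] [540.8 308.3  12. ]
```

View pics/w2b.png

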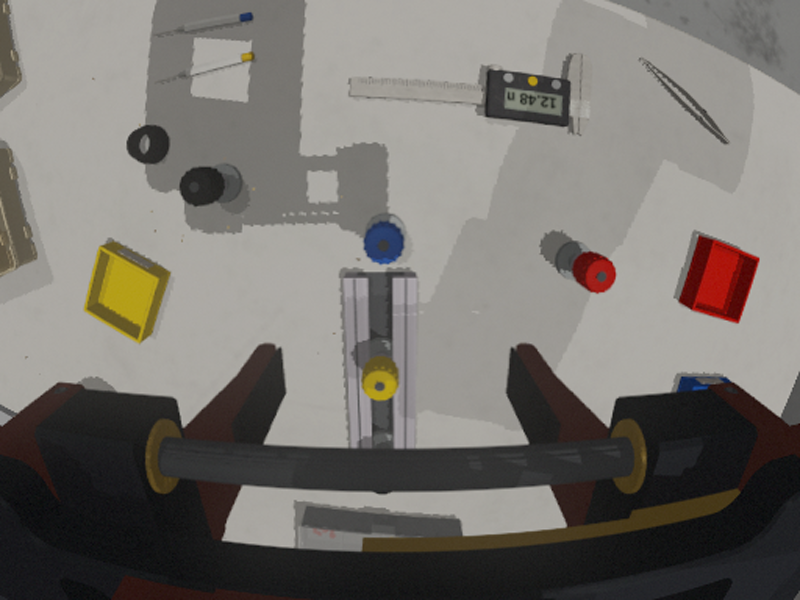

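The wrist view looks straight down the slot. Blue's knob screw is at (384,244), yellow's at (380,386) in the slot and red's at (599,274). The rail's top corners at the mouth are at about (344,278) and (417,278), in 800x600 pixels.

Run:
```python
from h import *
info=ctrl.camera_info('wrist')
def px(u,v,z): o,d=ray(info,u*.64,v*.64,True); return atz(o,d,z)
for n,u,v in(('blue',384,244),('yellow',380,386),('red',599,274)): print(n,px(u,v,64).round(1))
c={k:px(u,v,20) for k,u,v in(('L0',344,278),('R0',417,278),('L1',348,446),('R1',414,446),('l0',368,278),('r0',393,278),('l1',370,446),('r1',391,446))}
for k in c: print(k,c[k].round(1))
for a in(('L0','L1'),('R0','R1'),('l0','l1'),('r0','r1')):
    d=c[a[0]]-c[a[1]]; print(a,np.degrees(np.arctan2(d[1],d[0])).round(2))
print(np.linalg.norm(c['L0']-c['R0']),np.linalg.norm(c['L1']-c['R1']))
# triangulate top screws wrist vs top cam (knob top blobs)
t=ctrl.camera_info('top')
for n,a,b in(('blue',(384,244),(440,355)),('yellow',(380,386),(429,287)),('red',(599,274),(335,361))):
    p,e=tri(*ray(info,a[0]*.64,a[1]*.64,True),*ray(t,b[0]*.64,b[1]*.64)); print(n,p.round(1),round(e,1))
plan((448.5,-30.5,30.3),189)
```

```text
blue [448.6 -29.5  64. ]
yellow [557.5 -14.4  64. ]
red [440.7 133.8  64. ]
L0 [489.  -56.7  20. ]
R0 [478.9   1.6  20. ]
L1 [648.7 -31.6  20. ]
R1 [637.5  29.4  20. ]
l0 [485.7 -37.4  20. ]
r0 [482.2 -17.5  20. ]
l1 [644.7 -11.2  20. ]
r1 [641.1   8.1  20. ]
('L0', 'L1') -171.06
('R0', 'R1') -170.08
('l0', 'l1') -170.64
('r0', 'r1') -170.84
59.170403782709215 61.9362054165288
blue [446.1 -28.8  75.5] 1.9
yellow [551.8 -14.   74.5] 2.0
red [439.5 132.8  66.3] 1.8
TCP [468.7 -17.  222.6] yaw -170.1 t 3.45 shift [22.1, -9.9, 192.3] [0.0, -0.0, 0.016]
```

```bash
python3 -m creep '[{"translation":[12,-5,15],"angular":[0,0,0],"jaw":1},{"translation":[22,-11,50],"angular":[0,0,0],"jaw":1},{"translation":[22,-12,95],"angular":[0,0,0],"jaw":1},{"translation":[22,-12,135],"angular":[0,0,0],"jaw":1},{"translation":[22,-12,165],"angular":[0,0,0],"jaw":1},{"translation":[22,-12,185],"angular":[0,0,0],"jaw":1},{"translation":[22,-12,192],"angular":[0,0,0],"jaw":1},{"translation":[22,-12,192],"angular":[0,0,0],"jaw":1}]'
python3 - <<'E'
from h import *
plan((448.5,-30.3,30.3))
im,info=snap('wrist','w3.png')
E
```

```text
t: 4.45
ee_pos: [449.1, -32.4, 30.7]
orientation: [0.275, -3.129, -0.0]
ft_force: [0.2, -0.4, 0.9]
width: 87.7
grasp_force: 0.0
TCP [449.1 -32.4  30.7] yaw -170.0 t 4.45 shift [0.2, 2.2, 0.4]
```

```bash
python3 -m creep '[{"translation":[0,2,0],"angular":[0,0,0],"jaw":1},{"translation":[0,2,0],"angular":[0,0,0],"jaw":0},{"translation":[0,2,0],"angular":[0,0,0],"jaw":0},{"translation":[0,2,0],"angular":[0,0,0],"jaw":0},{"translation":[0,2,0],"angular":[0,0,0],"jaw":0},{"translation":[0,2,0],"angular":[0,0,0],"jaw":0},{"translation":[0,2,0],"angular":[0,0,0],"jaw":0},{"translation":[0,2,0],"angular":[0,0,0],"jaw":0}]'
python3 -c "
from h import *
plan((570.7,340.6,110),200)"
```

```text
t: 5.5
ee_pos: [448.9, -31.2, 30.6]
orientation: [0.273, -3.13, -0.0]
ft_force: [-0.3, -0.5, -0.4]
width: 27.5
grasp_force: 30.0
TCP [448.9 -31.2  30.6] yaw -170.0 t 5.5 shift [-184.4, 345.1, -79.4] [0.0, -0.0, -0.175]
```

```bash
python3 -m creep '[{"translation":[0,0,-15],"angular":[0,0,0],"jaw":0},{"translation":[0,0,-55],"angular":[0,0,0],"jaw":0},{"translation":[-5,10,-90],"angular":[0,0,0],"jaw":0},{"translation":[-27,50,-100],"angular":[0,0,0],"jaw":0},{"translation":[-54,100,-100],"angular":[0,0,0],"jaw":0},{"translation":[-80,150,-100],"angular":[0,0,0],"jaw":0},{"translation":[-100,190,-100],"angular":[0,0,0],"jaw":0},{"translation":[-110,205,-100],"angular":[0,0,0],"jaw":0}]'
python3 - <<'E'
from meas import *
im,info=snap('wrist','w4.png')
for n in('red','blue'):
    for s,cc in blobs(im,n):
        o,d=ray(info,*cc,True); print(n,s,cc,atz(o,d,49).round(1),atz(o,d,12).round(1))
plan((570.7,340.6,130))
cv2.imwrite('pics/w4b.png',cv2.resize(cv2.imread('pics/w4.png'),(800,600),interpolation=cv2.INTER_CUBIC))
E
```

```text
t: 6.5
ee_pos: [522.2, 191.9, 131.6]
orientation: [-0.277, 3.128, 0.001]
ft_force: [-0.3, -0.6, -1.2]
width: 27.7
grasp_force: 30.0
red [336, 69, 85, 89, 5078] [378.1, 112.8] [430.1 284.2  49. ] [427.4 300.3  12. ]
red [185, 74, 38, 37, 943] [203.2, 92.5] [442.9 135.5  49. ] [442.2 129.1  12. ]
blue [342, 214, 71, 63, 2648] [377.9, 239.7] [545.4 318.2  49. ] [560.2 339.4  12. ]
blue [226, 221, 55, 66, 2716] [253.1, 253.5] [577.8 201.   49. ] [597.4 204.5  12. ]
TCP [523.1 192.5 131.6] yaw -169.9 t 6.55 shift [-72.9, 137.5, 1.8]
```

View pics/w4b.png

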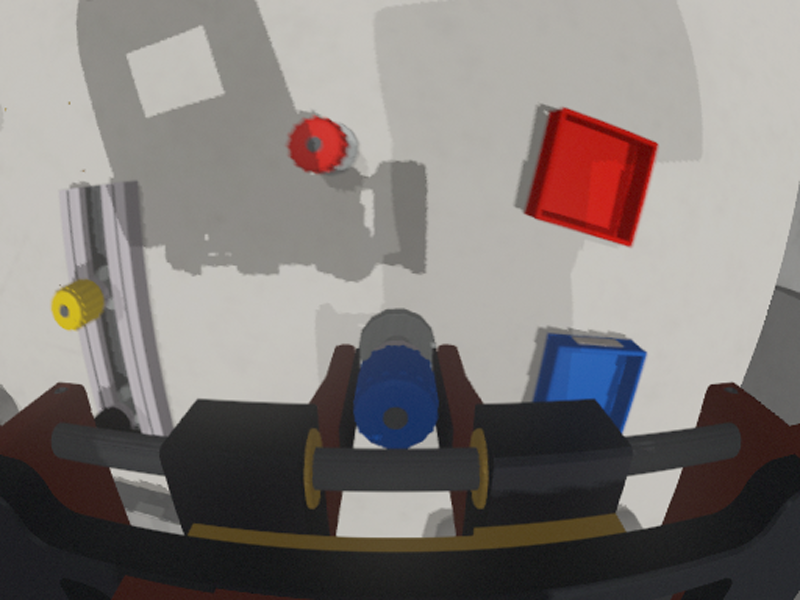

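The held blue stop hangs at the centre. The red bin's rim corners are at (567,108), (658,143), (631,246) and (528,212). The blue bin's near rim corners are at (546,328) and (647,351).

Run:
```python
from h import *
info=ctrl.camera_info('wrist')
def px(u,v,z): o,d=ray(info,u*.64,v*.64,True); return atz(o,d,z)
r=np.array([px(*q,26) for q in((567,108),(658,143),(631,246),(528,212))]); print(r.round(1),r.mean(0).round(1),[np.linalg.norm(r[i]-r[i-1]).round(1) for i in range(4)])
a,b=px(546,328,26),px(647,351,26); L=np.linalg.norm(b-a); e=(b-a)/L; n=np.array([-e[1],e[0],0]); n*=np.sign(n[0]); c=(a+b)/2+35*n
print('blue edge',a.round(1),b.round(1),L.round(1),'centre',c.round(1))
# red bin floor from top-camera check, second view for height
t=ctrl.camera_info('top'); im=cv2.imread('pics/top0.png')
for (u,v) in((191,264),(237,263),(240,307),(192,310)):
    o,d=ray(t,u*.64,v*.64); print(atz(o,d,26).round(1),end=' ')
```

```text
[[392.6 271.4  26. ]
 [395.9 337.7  26. ]
 [465.2 334.   26. ]
 [459.6 260.   26. ]] [428.3 300.8  26. ] [np.float64(68.0), np.float64(66.3), np.float64(69.4), np.float64(74.2)]
blue edge [528.3 289.8  26. ] [532.7 371.2  26. ] 81.5 centre [565.4 328.6  26. ]
[600.9 374.6  26. ] [602.1 299.7  26. ] [529.  292.2  26. ] [524.7 369.2  26. ]
```

```bash
python3 -c "
from h import *
plan((566,336.5,34.2))"; python3 -m creep '[{"translation":[-8,12,0],"angular":[0,0,0],"jaw":0},{"translation":[-25,50,0],"angular":[0,0,0],"jaw":0},{"translation":[-47,95,0],"angular":[0,0,0],"jaw":0},{"translation":[-64,125,0],"angular":[0,0,0],"jaw":0},{"translation":[-67,134,0],"angular":[0,0,0],"jaw":0},{"translation":[-67,134,15],"angular":[0,0,0],"jaw":0},{"translation":[-67,134,40],"angular":[0,0,0],"jaw":0},{"translation":[-67,134,45],"angular":[0,0,0],"jaw":0}]'
python3 - <<'E'
from h import *
plan((566,336.5,34.2))
snap('wrist','w5.png')
cv2.imwrite('pics/w5b.png',cv2.resize(cv2.imread('pics/w5.png'),(800,600),interpolation=cv2.INTER_CUBIC))
E
```

```text
TCP [523.1 192.5 131.6] yaw -169.9 t 6.55 shift [-67.3, 134.2, 97.6]
t: 7.55
ee_pos: [562.6, 330.7, 83.2]
orientation: [0.271, -3.125, 0.004]
ft_force: [-0.4, 0.2, -0.6]
width: 27.5
grasp_force: 30.0
TCP [562.6 330.7  83.2] yaw -170.1 t 7.55 shift [-4.6, 5.2, 48.9]
```

View pics/w5b.png

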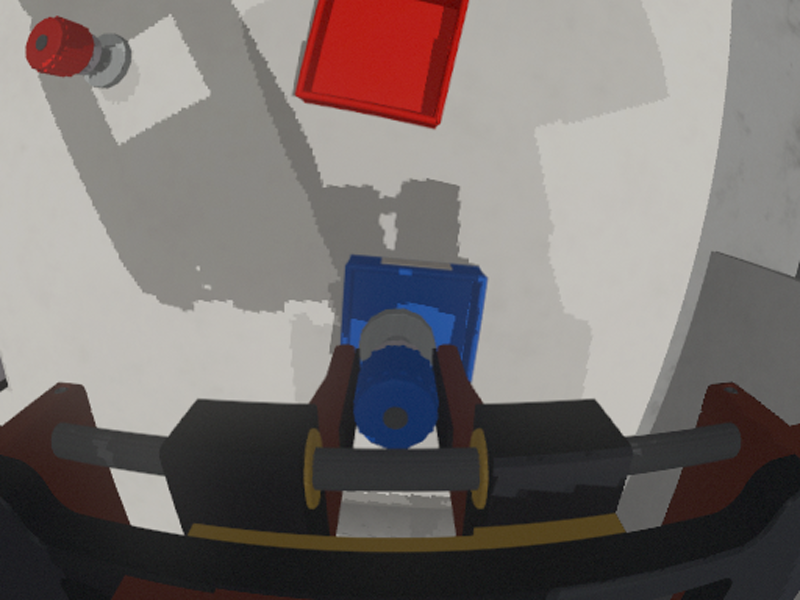

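The foot hangs over the blue bin; the bin's near rim corners are at (348,256) and (487,273).

Run:
```python
from h import *
info=ctrl.camera_info('wrist')
def px(u,v,z): o,d=ray(info,u*.64,v*.64,True); return atz(o,d,z)
a,b=px(348,258,26),px(487,273,26); L=np.linalg.norm(b-a); e=(b-a)/L; n=np.array([-e[1],e[0],0]); n*=np.sign(n[0]); c=(a+b)/2+35*n
print('blue edge',a.round(1),b.round(1),L.round(1),'centre',c.round(1))
for k,(u,v) in dict(rl=(303,97),rr=(439,126)).items(): print(k,px(u,v,26).round(1))
plan((*c[:2],34.2))
```

```text
blue edge [535.6 302.1  26. ] [531.1 370.4  26. ] 68.4 centre [568.3 338.5  26. ]
rl [462.  268.4  26. ]
rr [465.8 333.9  26. ]
TCP [563.1 331.2  83.5] yaw -170.1 t 7.6 shift [-6.6, 6.5, 49.3]
```

```bash
python3 -m creep '[{"translation":[-3,3,0],"angular":[0,0,0],"jaw":0},{"translation":[-3,3,10],"angular":[0,0,0],"jaw":0},{"translation":[-3,3,25],"angular":[0,0,0],"jaw":0},{"translation":[-3,3,38],"angular":[0,0,0],"jaw":0},{"translation":[-3,3,44],"angular":[0,0,0],"jaw":0},{"translation":[-3,3,44],"angular":[0,0,0],"jaw":0},{"translation":[-3,3,44],"angular":[0,0,0],"jaw":0},{"translation":[-3,3,44],"angular":[0,0,0],"jaw":0}]'
python3 -c "
from h import *
plan((567.5,338,34.2))"
```

```text
t: 8.6
ee_pos: [567.3, 337.0, 42.2]
orientation: [-0.273, 3.129, 0.001]
ft_force: [0.8, -0.3, -1.3]
width: 27.3
grasp_force: 30.0
TCP [567.3 337.   42.2] yaw -170.0 t 8.6 shift [-0.4, 0.9, 8.0]
```

```bash
python3 -m creep '[{"translation":[0,1,4],"angular":[0,0,0],"jaw":0},{"translation":[0,1,7],"angular":[0,0,0],"jaw":0},{"translation":[0,1,8],"angular":[0,0,0],"jaw":0},{"translation":[0,1,8],"angular":[0,0,0],"jaw":0},{"translation":[0,1,8],"angular":[0,0,0],"jaw":1},{"translation":[0,1,8],"angular":[0,0,0],"jaw":1},{"translation":[0,1,8],"angular":[0,0,0],"jaw":1},{"translation":[0,1,8],"angular":[0,0,0],"jaw":1}]'
python3 -c "
from h import *
plan((441,135,160))"
```

```text
t: 9.6
ee_pos: [566.8, 337.8, 33.7]
orientation: [-0.273, 3.13, 0.0]
ft_force: [-0.1, 0.5, -0.0]
width: 64.3
grasp_force: 0.0
TCP [566.8 337.8  33.7] yaw -170.0 t 9.6 shift [159.0, -177.9, -126.3]
```

```bash
python3 -m creep '[{"translation":[0,0,-15],"angular":[0,0,0],"jaw":1},{"translation":[0,0,-55],"angular":[0,0,0],"jaw":1},{"translation":[0,0,-95],"angular":[0,0,0],"jaw":1},{"translation":[15,-17,-120],"angular":[0,0,0],"jaw":1},{"translation":[45,-50,-126],"angular":[0,0,0],"jaw":1},{"translation":[80,-90,-126],"angular":[0,0,0],"jaw":1},{"translation":[105,-118,-126],"angular":[0,0,0],"jaw":1},{"translation":[115,-128,-126],"angular":[0,0,0],"jaw":1}]'
python3 - <<'E'
from meas import *
im,info=snap('wrist','w6.png')
for n in('red','blue'):
    for s,cc in blobs(im,n):
        if s[4]<300: continue
        o,d=ray(info,*cc,True); print(n,s,cc,atz(o,d,50).round(1),atz(o,d,12).round(1))
plan((441.7,135.3,30.4))
E
```

```text
t: 10.6
ee_pos: [474.9, 190.5, 160.7]
orientation: [-0.271, 3.129, 0.0]
ft_force: [0.3, 0.2, -0.4]
width: 87.9
grasp_force: 0.0
red [320, 114, 79, 79, 4268] [358.1, 153.3] [424.1 283.8  50. ] [427.4 298.7  12. ]
red [184, 128, 33, 33, 759] [200.2, 143.8] [442.4 134.   50. ] [448.2 128.   12. ]
blue [364, 242, 26, 27, 345] [379.3, 253.2] [525.6 340.4  50. ] [543.  363.2  12. ]
TCP [474.5 190.2 160.5] yaw -170.1 t 10.65 shift [41.8, -48.4, 130.1]
```

```bash
python3 -m creep '[{"translation":[10,-12,0],"angular":[0,0,0],"jaw":1},{"translation":[32,-36,0],"angular":[0,0,0],"jaw":1},{"translation":[42,-48,15],"angular":[0,0,0],"jaw":1},{"translation":[42,-48,55],"angular":[0,0,0],"jaw":1},{"translation":[42,-48,95],"angular":[0,0,0],"jaw":1},{"translation":[42,-48,120],"angular":[0,0,0],"jaw":1},{"translation":[42,-48,130],"angular":[0,0,0],"jaw":1},{"translation":[42,-48,130],"angular":[0,0,0],"jaw":1}]'
python3 - <<'E'
from h import *
plan((441.8,135,30.4))
E
```

```text
t: 11.65
ee_pos: [442.8, 137.4, 29.4]
orientation: [0.274, -3.129, 0.0]
ft_force: [0.7, -0.2, 0.3]
width: 88.2
grasp_force: 0.0
TCP [442.8 137.4  29.4] yaw -170.0 t 11.65 shift [1.4, -2.2, -1.0]
```

Close on red, then lift.

```bash
python3 -m creep '[{"translation":[1,-2,-1],"angular":[0,0,0],"jaw":1},{"translation":[1,-2,-1],"angular":[0,0,0],"jaw":0},{"translation":[1,-2,-1],"angular":[0,0,0],"jaw":0},{"translation":[1,-2,-1],"angular":[0,0,0],"jaw":0},{"translation":[1,-2,-1],"angular":[0,0,0],"jaw":0},{"translation":[1,-2,-1],"angular":[0,0,0],"jaw":0},{"translation":[1,-2,-1],"angular":[0,0,0],"jaw":0},{"translation":[1,-2,-1],"angular":[0,0,0],"jaw":0}]'
python3 -c "
from h import *
plan((428,300.5,80))"
```

```text
t: 12.65
ee_pos: [441.9, 135.1, 30.6]
orientation: [0.273, -3.129, 0.0]
ft_force: [-0.1, 0.2, -1.7]
width: 27.5
grasp_force: 30.0
TCP [441.9 135.1  30.6] yaw -170.0 t 12.65 shift [-15.0, 165.3, -49.4]
```

```bash
python3 -m creep '[{"translation":[0,0,-15],"angular":[0,0,0],"jaw":0},{"translation":[0,5,-40],"angular":[0,0,0],"jaw":0},{"translation":[-3,30,-50],"angular":[0,0,0],"jaw":0},{"translation":[-7,70,-50],"angular":[0,0,0],"jaw":0},{"translation":[-11,115,-50],"angular":[0,0,0],"jaw":0},{"translation":[-14,150,-50],"angular":[0,0,0],"jaw":0},{"translation":[-15,165,-50],"angular":[0,0,0],"jaw":0},{"translation":[-15,165,-50],"angular":[0,0,0],"jaw":0}]'
python3 - <<'E'
from h import *
snap('wrist','w7.png')
cv2.imwrite('pics/w7b.png',cv2.resize(cv2.imread('pics/w7.png'),(800,600),interpolation=cv2.INTER_CUBIC))
plan((428,300.5,34.2))
E
```

```text
t: 13.65
ee_pos: [428.1, 300.5, 81.1]
orientation: [-0.276, 3.129, -0.0]
ft_force: [-0.9, 0.0, -1.2]
width: 27.3
grasp_force: 30.0
TCP [427.9 299.7  80.9] yaw -170.0 t 13.7 shift [-0.2, 0.8, 46.7]
```

View pics/w7b.png

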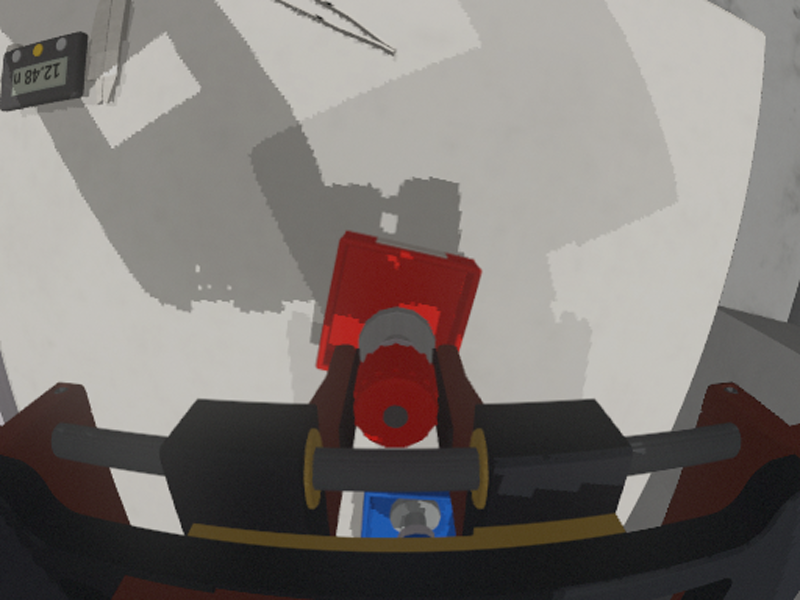

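The blue stop stands upright in its bin at (412,515), and red hangs over its bin, whose rim corners are at (345,232) and (481,267).

```bash
python3 - <<'E'
from h import *
info=ctrl.camera_info('wrist')
def px(u,v,z): o,d=ray(info,u*.64,v*.64,True); return atz(o,d,z)
a,b=px(345,234,26),px(480,267,26); L=np.linalg.norm(b-a); e=(b-a)/L; n=np.array([-e[1],e[0],0]); n*=np.sign(n[0]); c=(a+b)/2+35*n
print('edge',a.round(1),b.round(1),L.round(1),'centre',c.round(1))
E
python3 -m creep '[{"translation":[0,0,8],"angular":[0,0,0],"jaw":0},{"translation":[0,0,22],"angular":[0,0,0],"jaw":0},{"translation":[0,0,35],"angular":[0,0,0],"jaw":0},{"translation":[0,0,39],"angular":[0,0,0],"jaw":0},{"translation":[0,0,40],"angular":[0,0,0],"jaw":0},{"translation":[0,0,40],"angular":[0,0,0],"jaw":0},{"translation":[0,0,40],"angular":[0,0,0],"jaw":0},{"translation":[0,0,40],"angular":[0,0,0],"jaw":0}]'
python3 -c "
from h import *
plan((428,300.5,34))"
```

```text
edge [388.9 267.7  26. ] [393.3 334.2  26. ] 66.6 centre [426.  298.6  26. ]
t: 14.7
ee_pos: [428.4, 300.4, 41.0]
orientation: [-0.273, 3.129, 0.0]
ft_force: [0.1, -0.1, -0.6]
width: 27.5
grasp_force: 30.0
TCP [428.4 300.4  41. ] yaw -170.0 t 14.7 shift [0.4, 0.2, 7.0]
```

```bash
python3 -m creep '[{"translation":[1,0,4],"angular":[0,0,0],"jaw":0},{"translation":[1,0,6],"angular":[0,0,0],"jaw":0},{"translation":[1,0,7],"angular":[0,0,0],"jaw":0},{"translation":[1,0,7],"angular":[0,0,0],"jaw":0},{"translation":[1,0,7],"angular":[0,0,0],"jaw":1},{"translation":[1,0,7],"angular":[0,0,0],"jaw":1},{"translation":[1,0,7],"angular":[0,0,0],"jaw":1},{"translation":[1,0,7],"angular":[0,0,0],"jaw":1}]'
python3 -c "
from h import *
plan((557.7,-15.2,160))"
```

```text
t: 15.7
ee_pos: [427.2, 300.0, 33.7]
orientation: [-0.273, 3.13, 0.0]
ft_force: [0.0, 0.4, -0.9]
width: 63.8
grasp_force: 0.0
TCP [427.2 300.   33.7] yaw -170.0 t 15.7 shift [-73.9, -333.1, -126.3]
```

```bash
python3 -m creep '[{"translation":[0,0,-15],"angular":[0,0,0],"jaw":1},{"translation":[0,0,-55],"angular":[0,0,0],"jaw":1},{"translation":[0,0,-95],"angular":[0,0,0],"jaw":1},{"translation":[-4,-20,-120],"angular":[0,0,0],"jaw":1},{"translation":[-14,-65,-126],"angular":[0,0,0],"jaw":1},{"translation":[-25,-115,-126],"angular":[0,0,0],"jaw":1},{"translation":[-36,-165,-126],"angular":[0,0,0],"jaw":1},{"translation":[-45,-205,-126],"angular":[0,0,0],"jaw":1}]'
python3 -c "
from h import *
plan((510,-24,160))"
```

```text
t: 16.7
ee_pos: [507.8, 104.2, 160.9]
orientation: [-0.272, 3.128, 0.0]
ft_force: [-0.6, 0.8, -0.2]
width: 87.6
grasp_force: 0.0
TCP [507.8 104.2 160.9] yaw -170.1 t 16.7 shift [19.9, -126.6, 0.9]
```

```bash
python3 -m creep '[{"translation":[4,-25,0],"angular":[0,0,0],"jaw":1},{"translation":[10,-60,0],"angular":[0,0,0],"jaw":1},{"translation":[15,-95,0],"angular":[0,0,0],"jaw":1},{"translation":[19,-118,0],"angular":[0,0,0],"jaw":1},{"translation":[20,-125,0],"angular":[0,0,0],"jaw":1},{"translation":[20,-125,0],"angular":[0,0,0],"jaw":1},{"translation":[20,-125,0],"angular":[0,0,0],"jaw":1},{"translation":[20,-125,0],"angular":[0,0,0],"jaw":1}]'
python3 - <<'E'
from meas import *
im,info=snap('wrist','w8.png')
for n in('yellow',):
    for s,cc in blobs(im,n):
        if s[4]<200: continue
        o,d=ray(info,*cc,True); print(n,s,cc,atz(o,d,50).round(1),atz(o,d,64).round(1),atz(o,d,12).round(1))
plan((557.7,-15.2,30.4))
cv2.imwrite('pics/w8b.png',cv2.resize(cv2.imread('pics/w8.png'),(800,600),interpolation=cv2.INTER_CUBIC))
E
```

```text
t: 17.7
ee_pos: [509.0, -19.9, 159.7]
orientation: [0.275, -3.129, -0.0]
ft_force: [0.3, -0.9, 0.1]
width: 87.9
grasp_force: 0.0
yellow [27, 132, 63, 76, 2981] [56.6, 170.1] [ 526.9 -236.6   50. ] [ 522.2 -226.1   64. ] [ 539.8 -264.9   12. ]
yellow [235, 217, 29, 36, 783] [249.1, 234.4] [558.  -16.1  50. ] [551.7 -17.   64. ] [575.2 -13.7  12. ]
TCP [509.  -20.  159.7] yaw -170.0 t 17.75 shift [-48.8, -3.8, 129.3]
```

View pics/w8b.png

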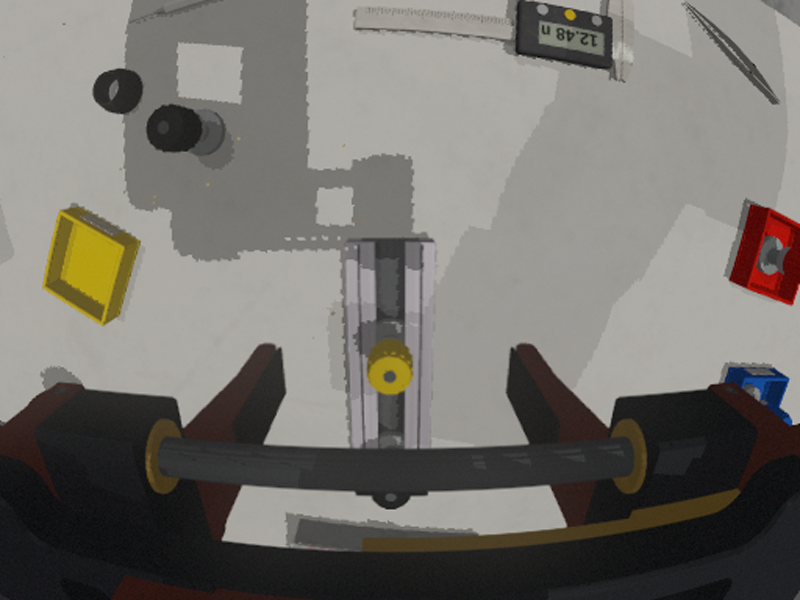

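Red and blue both stand in their bins, at the right edge of the view. The yellow knob's top is at (390,376) over the slot, and the mouth at (391,240) is clear.

```bash
python3 -m creep '[{"translation":[-15,-1,0],"angular":[0,0,0],"jaw":1},{"translation":[-40,-3,0],"angular":[0,0,0],"jaw":1},{"translation":[-49,-4,20],"angular":[0,0,0],"jaw":1},{"translation":[-49,-4,60],"angular":[0,0,0],"jaw":1},{"translation":[-49,-4,100],"angular":[0,0,0],"jaw":1},{"translation":[-49,-4,122],"angular":[0,0,0],"jaw":1},{"translation":[-49,-4,128],"angular":[0,0,0],"jaw":1},{"translation":[-49,-4,128],"angular":[0,0,0],"jaw":1}]'
python3 -c "
from h import *
plan((557.8,-15.6,31))"
```

```text
t: 18.75
ee_pos: [558.6, -16.0, 31.7]
orientation: [-0.274, 3.129, -0.0]
ft_force: [-0.8, 0.1, 0.4]
width: 87.9
grasp_force: 0.0
TCP [558.6 -16.   31.7] yaw -170.0 t 18.75 shift [0.8, 0.5, 0.7]
```

```bash
python3 -m creep '[{"translation":[1,0,0],"angular":[0,0,0],"jaw":0},{"translation":[1,0,0],"angular":[0,0,0],"jaw":0},{"translation":[1,0,0],"angular":[0,0,0],"jaw":0},{"translation":[1,0,0],"angular":[0,0,0],"jaw":0},{"translation":[1,0,0],"angular":[0,0,0],"jaw":0},{"translation":[1,0,0],"angular":[0,0,0],"jaw":0},{"translation":[1,0,0],"angular":[0,0,0],"jaw":0},{"translation":[1,0,0],"angular":[0,0,0],"jaw":0}]'
python3 -c "
from h import *
plan((557.8-105*.987,-15.6-105*.161,31.5))"
```

```text
t: 19.75
ee_pos: [557.0, -16.3, 31.6]
orientation: [0.273, -3.13, -0.0]
ft_force: [0.7, 0.1, 0.2]
width: 27.4
grasp_force: 30.0
TCP [557.  -16.3  31.6] yaw -170.0 t 19.75 shift [104.1, 1.8, 0.1]
```

```bash
python3 -m creep '[{"translation":[0,0,-1.5],"angular":[0,0,0],"jaw":0},{"translation":[6,0,-1.5],"angular":[0,0,0],"jaw":0},{"translation":[14,0.2,-1.5],"angular":[0,0,0],"jaw":0},{"translation":[22,0.4,-1.5],"angular":[0,0,0],"jaw":0},{"translation":[30,0.5,-1.5],"angular":[0,0,0],"jaw":0},{"translation":[38,0.6,-1.5],"angular":[0,0,0],"jaw":0},{"translation":[45,0.7,-1.5],"angular":[0,0,0],"jaw":0},{"translation":[50,0.8,-1.5],"angular":[0,0,0],"jaw":0}]'
python3 -c "
from h import *
plan((557.8-105*.987,-15.6-105*.161,33))"
```

```text
t: 20.75
ee_pos: [507.1, -24.2, 33.2]
orientation: [0.273, -3.13, -0.0]
ft_force: [-0.3, -0.1, -1.3]
width: 27.3
grasp_force: 30.0
TCP [507.1 -24.2  33.2] yaw -170.0 t 20.75 shift [53.6, 1.0, 0.2]
```

```bash
python3 -m creep '[{"translation":[6,0,0],"angular":[0,0,0],"jaw":0},{"translation":[14,0.2,0],"angular":[0,0,0],"jaw":0},{"translation":[23,0.4,0],"angular":[0,0,0],"jaw":0},{"translation":[32,0.5,0],"angular":[0,0,0],"jaw":0},{"translation":[41,0.6,0],"angular":[0,0,0],"jaw":0},{"translation":[50,0.7,0],"angular":[0,0,0],"jaw":0},{"translation":[57,0.8,0],"angular":[0,0,0],"jaw":0},{"translation":[57,0.8,0],"angular":[0,0,0],"jaw":0}]'
python3 - <<'E'
from h import *
snap('wrist','w9.png')
cv2.imwrite('pics/w9b.png',cv2.resize(cv2.imread('pics/w9.png'),(800,600),interpolation=cv2.INTER_CUBIC))
plan((450,-33,120))
E
```

```text
t: 21.75
ee_pos: [450.8, -33.3, 33.2]
orientation: [0.273, -3.129, -0.0]
ft_force: [0.0, -0.0, -2.3]
width: 27.7
grasp_force: 30.0
TCP [451.4 -33.3  33.2] yaw -170.0 t 21.8 shift [1.3, 0.5, -86.8]
```

View pics/w9b.png

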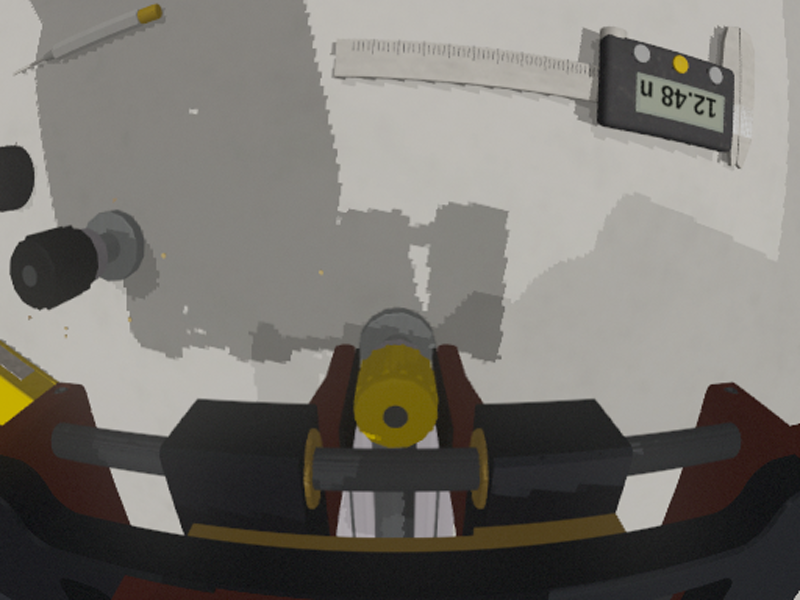

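The yellow foot is fully visible at (397,325) with the rail mouth behind it, so it is out of the slot. Now lift it and head for the yellow bin.

```bash
python3 -c "
from h import *
plan((510,-190,125))"
python3 -m creep '[{"translation":[0,0,-6],"angular":[0,0,0],"jaw":0},{"translation":[0,0,-20],"angular":[0,0,0],"jaw":0},{"translation":[0,0,-45],"angular":[0,0,0],"jaw":0},{"translation":[0,-5,-80],"angular":[0,0,0],"jaw":0},{"translation":[-7,-35,-92],"angular":[0,0,0],"jaw":0},{"translation":[-16,-80,-92],"angular":[0,0,0],"jaw":0},{"translation":[-25,-120,-92],"angular":[0,0,0],"jaw":0},{"translation":[-30,-140,-92],"angular":[0,0,0],"jaw":0}]'
python3 - <<'E'
from h import *
snap('wrist','w10.png')
cv2.imwrite('pics/w10b.png',cv2.resize(cv2.imread('pics/w10.png'),(800,600),interpolation=cv2.INTER_CUBIC))
plan((536,-260,80))
E
```

```text
TCP [451.4 -33.3  33.2] yaw -170.0 t 21.8 shift [-30.6, -164.5, -91.7]
t: 22.8
ee_pos: [506.2, -167.7, 126.3]
orientation: [-0.271, 3.128, -0.001]
ft_force: [-0.6, 0.5, -1.1]
width: 27.2
grasp_force: 30.0
TCP [ 507.1 -168.9  126.2] yaw -170.1 t 22.85 shift [-12.7, -94.7, 46.4]
```

View pics/w10b.png

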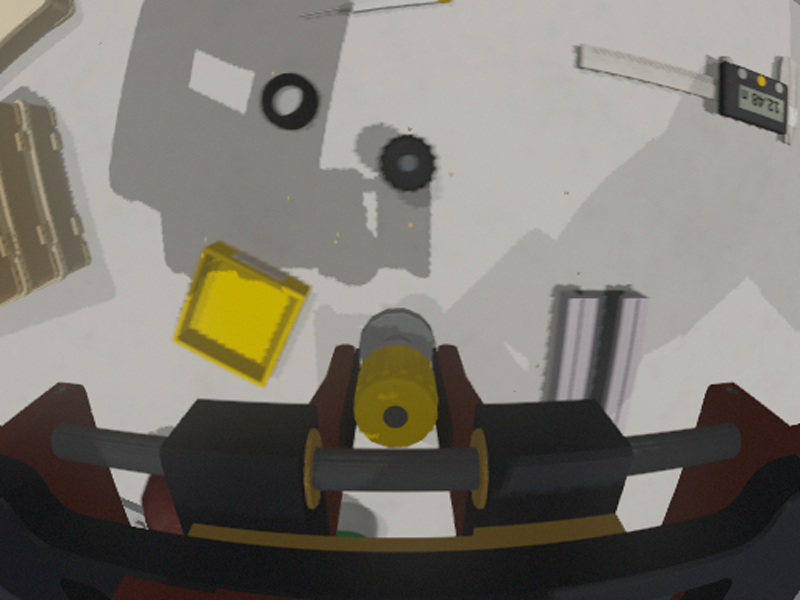

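Yellow is in hand. The yellow bin's rim corners are at (214,242), (311,287), (265,386) and (174,337), and black_b stands at (408,163).

Run:
```python
from h import *
info=ctrl.camera_info('wrist')
def px(u,v,z): o,d=ray(info,u*.64,v*.64,True); return atz(o,d,z)
r=np.array([px(*q,26) for q in((214,242),(311,287),(265,386),(174,337))]); print(r.round(1),r.mean(0).round(1),[np.linalg.norm(r[i]-r[i-1]).round(1) for i in range(4)])
c=r.mean(0); plan((c[0],c[1],80))
```

```text
[[ 492.4 -283.3   26. ]
 [ 510.1 -220.1   26. ]
 [ 581.4 -243.    26. ]
 [ 559.6 -308.6   26. ]] [ 535.9 -263.7   26. ] [np.float64(71.8), np.float64(65.7), np.float64(75.0), np.float64(69.1)]
TCP [ 507.1 -168.9  126.2] yaw -170.1 t 22.85 shift [-11.9, -98.3, 46.4]
```

```bash
python3 -m creep '[{"translation":[-3,-25,0],"angular":[0,0,0],"jaw":0},{"translation":[-8,-60,0],"angular":[0,0,10e-9],"jaw":0},{"translation":[-11,-88,10],"angular":[0,0,0],"jaw":0},{"translation":[-12,-96,30],"angular":[0,0,0],"jaw":0},{"translation":[-12,-96,42],"angular":[0,0,0],"jaw":0},{"translation":[-12,-96,46],"angular":[0,0,0],"jaw":0},{"translation":[-12,-96,46],"angular":[0,0,0],"jaw":0},{"translation":[-12,-96,46],"angular":[0,0,0],"jaw":0}]'
python3 - <<'E'
from h import *
plan((536,-263.5,35.2))
snap('wrist','w11.png')
cv2.imwrite('pics/w11b.png',cv2.resize(cv2.imread('pics/w11.png'),(800,600),interpolation=cv2.INTER_CUBIC))
E
```

```text
t: 23.85
ee_pos: [533.9, -258.0, 79.6]
orientation: [-0.274, 3.129, -0.001]
ft_force: [0.3, 0.3, -0.6]
width: 27.5
grasp_force: 30.0
TCP [ 533.9 -258.    79.6] yaw -170.0 t 23.85 shift [-1.1, -5.7, 44.4]
```

View pics/w11b.png

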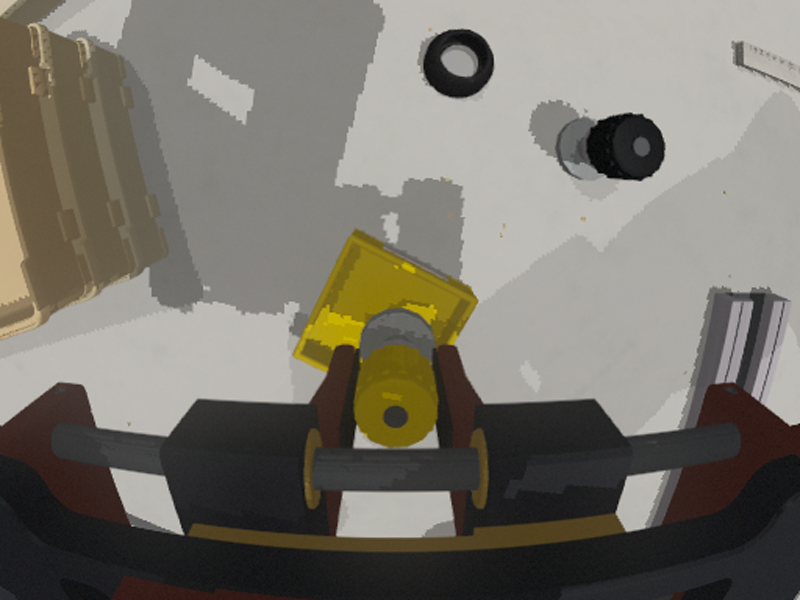

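Yellow hangs over its bin, whose near rim corners are at (357,232) and (477,298). I'll check the clearance to the tan box on the left, whose edge is at about (167,255), before lowering.

Run:
```python
from h import *
info=ctrl.camera_info('wrist')
def px(u,v,z): o,d=ray(info,u*.64,v*.64,True); return atz(o,d,z)
a,b=px(358,234,26),px(476,298,26); L=np.linalg.norm(b-a); e=(b-a)/L; n=np.array([-e[1],e[0],0]); n*=np.sign(n[0]); c=(a+b)/2+35*n
print('edge',a.round(1),b.round(1),L.round(1),'centre',c.round(1))
print('box bottom edge',px(167,255,0).round(),px(122,55,0).round(),px(40,320,90).round(),px(40,320,120).round())
t=ctrl.camera_info('top')
for z in(80,120): o,d=ray(t,655*.64,308*.64); print(z,atz(o,d,z).round())
s=ctrl.camera_info('scene')
for (u,v),(u2,v2) in (((620,388),(668,305)),): print(tri(*ray(s,u*.64,v*.64),*ray(t,u2*.64,v2*.64)))
```

```text
edge [ 493.8 -284.    26. ] [ 514.7 -222.4   26. ] 65.0 centre [ 537.4 -264.5   26. ]
box bottom edge [ 526. -394.    0.] [ 412. -442.   -0.] [ 540. -415.   90.] [ 524. -387.  120.]
80 [ 515. -365.   80.]
120 [ 510. -345.  120.]
(array([ 525.23214386, -383.68484571,  102.49587949]), np.float64(23.597903594145652))
```

```bash
python3 -m creep '[{"translation":[-1,-4,4],"angular":[0,0,0],"jaw":0},{"translation":[-1,-4,15],"angular":[0,0,0],"jaw":0},{"translation":[-1,-4,28],"angular":[0,0,0],"jaw":0},{"translation":[-1,-4,36],"angular":[0,0,0],"jaw":0},{"translation":[-1,-4,38],"angular":[0,0,0],"jaw":0},{"translation":[-1,-4,38],"angular":[0,0,0],"jaw":0},{"translation":[-1,-4,38],"angular":[0,0,0],"jaw":0},{"translation":[-1,-4,38],"angular":[0,0,0],"jaw":0}]'
python3 -c "
from h import *
plan((536.3,-263.7,35.2))"
```

```text
t: 24.9
ee_pos: [535.5, -262.3, 41.5]
orientation: [-0.273, 3.129, -0.001]
ft_force: [0.3, -0.6, -0.5]
width: 27.3
grasp_force: 30.0
TCP [ 535.5 -262.3   41.5] yaw -170.0 t 24.9 shift [-0.5, -1.5, 6.3]
```

```bash
python3 -m creep '[{"translation":[0,-1,4],"angular":[0,0,0],"jaw":0},{"translation":[0,-1,6],"angular":[0,0,0],"jaw":0},{"translation":[0,-1,6.5],"angular":[0,0,0],"jaw":0},{"translation":[0,-1,6.5],"angular":[0,0,0],"jaw":0},{"translation":[0,-1,6.5],"angular":[0,0,0],"jaw":1},{"translation":[0,-1,6.5],"angular":[0,0,0],"jaw":1},{"translation":[0,-1,6.5],"angular":[0,0,0],"jaw":1},{"translation":[0,-1,6.5],"angular":[0,0,0],"jaw":1}]'
python3 -m creep '[{"translation":[0,0,0],"angular":[0,0,0],"jaw":1},{"translation":[0,0,-15],"angular":[0,0,0],"jaw":1},{"translation":[0,0,-50],"angular":[0,0,0],"jaw":1},{"translation":[0,0,-95],"angular":[0,0,0],"jaw":1},{"translation":[5,40,-140],"angular":[0,0,0],"jaw":1},{"translation":[20,80,-165],"angular":[0,0,0],"jaw":1},{"translation":[40,120,-170],"angular":[0,0,0],"jaw":1},{"translation":[50,130,-170],"angular":[0,0,0],"jaw":1}]'
python3 - <<'E'
from meas import *
ims=[]
for c in('scene','top','wrist'):
    im,info=snap(c,c+'E.png'); ims.append(im)
    if c!='wrist':
        for n in('red','yellow','blue'):
            for s,cc in blobs(im,n):
                if s[4]>60: o,d=ray(info,*cc); print(c,n,s,atz(o,d,52).round())
a=cv2.resize(ims[0][110:290,130:400],(800,533),interpolation=cv2.INTER_CUBIC)
cv2.imwrite('pics/e1.png',a[:,:,::-1])
cv2.imwrite('pics/e2.png',cv2.resize(ims[2],(800,600))[:,:,::-1])
cv2.imwrite('pics/e3.png',cv2.resize(ims[1][130:270,110:400],(800,386),interpolation=cv2.INTER_CUBIC)[:,:,::-1])
E
```

```text
t: 25.9
ee_pos: [535.5, -263.2, 34.7]
orientation: [-0.273, 3.13, -0.0]
ft_force: [-0.5, 0.1, 0.3]
width: 64.3
grasp_force: 0.0
t: 26.9
ee_pos: [462.7, -142.4, 206.1]
orientation: [-0.276, 3.128, -0.001]
ft_force: [0.6, -0.1, 0.1]
width: 88.0
grasp_force: 0.0
scene red [151, 147, 32, 30, 478] [401. 241.  52.]
scene yellow [321, 229, 44, 42, 930] [ 505. -294.   52.]
scene blue [188, 130, 30, 27, 362] [537. 278.  52.]
top red [134, 224, 32, 29, 771] [424. 292.  52.]
top blue [122, 168, 31, 30, 709] [562. 329.  52.]
```

View pics/e1.png

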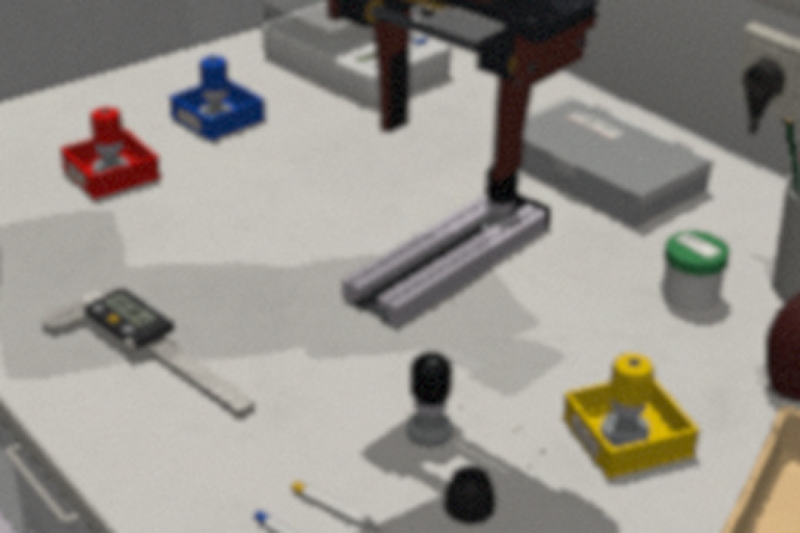

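View pics/e2.png

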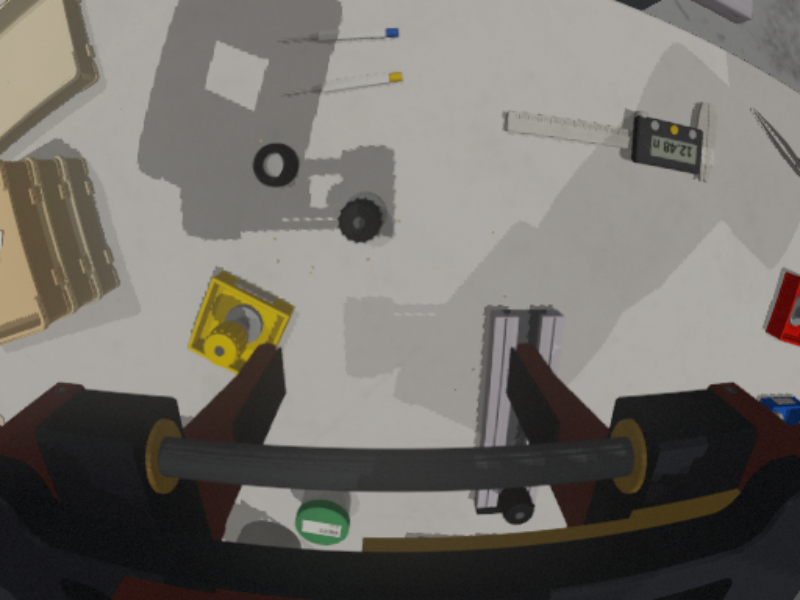

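View pics/e3.png

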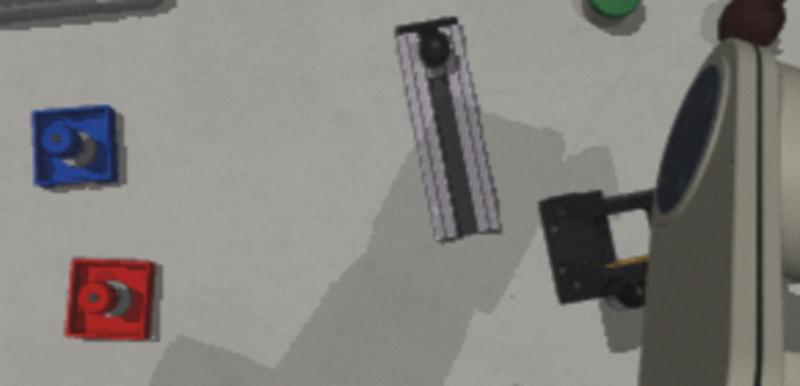

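All three coloured stops stand upright, each in its own bin, with the feet close to the bin centres. In the top crop blue's foot is at (80,150) and red's at (115,298); in the wrist view yellow's foot is at (245,320). Both black stops still stand in place, and the gripper is clear of everything.

```bash
python3 -c "
from workcell import ctrl
print(ctrl.close_job())"
```

```text
the job is handed in; nothing more can be done
None
```

I handed in the job with the red, yellow and blue stops standing upright in the bins of their own colours and both black stops left in place; the final pictures confirmed this, but no score came back.

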